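# Unlock the label printer's battery hatch with the slot key

## Task

Get the label printer's battery hatch ready for a battery change: take the red-handled slot key out of its wooden stand, put its blade in the slot of the lock with the yellow collar, and turn that lock a quarter turn counterclockwise (seen from above) to its stop. Leave the key standing upright in the unlocked slot, and leave the lock with the blue collar as it is.

Things in the scene. Friction and masses are not known exactly. Their poses are not given: they have to be found in the camera images.
- slot_key: Key (0.12 kg), upright in a fixed wood stand 30 mm tall. Origin: middle of blade's lower edge; z up, x along blade. Steel blade 30 (x) x 5 mm, z 0-12 mm, lowest 3 mm tapered to 26 x 3; flange 38 mm diameter, z 12-16 mm, resting on the stand; red handle 26 (x) x 16 mm (y), z 16-80 mm, white line along x on its end; grip either pair of sides. Blade fits the slot either way round.
- battery_slot (a point): Centre of the slot's mouth on the 50 mm steel disc in the yellow collar (64 mm across, flush with disc, 82 mm above table), on a fixed grey printer 130x250x60 mm. Turns with the disc: x along the slot, z up. Slot spans the disc, 8 mm wide, 14 deep, mouth bevelled to 15 wide. Seated, the key's flange rests on the disc, its origin 12 mm below this point. Blue-collared twin 112 mm away, either side.
- battery_lock (a joint): Turn of the battery lock's disc, rad: 0 locked, grows counterclockwise seen from above, hard stop at 1.57 (unlocked). It starts at 0.1 to 0.3. It turns stiffly (about 0.06 N m) and stays where it is left. Because of the play the disc lags up to 0.1 rad behind the key.
- roll_lock (a joint): Turn of the other lock's disc (blue collar), same meaning; it starts at 0.1 to 0.3 and is to be left as it is.
There are look-alikes about, which are no part of the job. What is meant by the slot_key is not turquoise, and is the smaller of those in its own colour.

How it is judged:
By the outcome, as a careful person would: the job done as asked, in the order asked, and still so for the second after the job is handed in, with the robot touching nothing.
It also fails if it takes over 42 s, if anything falls off the work surface, if the arm or the gripper's body presses on something with over 40 N, if the wrist force passes 120 N, or if a joint passes its speed limit or range.

## Robot

A 7-joint arm with a two-finger parallel gripper is mounted at the origin on the work surface; the furniture and walls round the work are solid. World frame = base frame: x ahead of the robot, y to its left, z up, the work surface at z = 0. Lengths are in m, angles in rad, forces in N, time in s.
With the tool pointing down it reaches from about 0.4 to 0.85 m from the base axis. Payload 4.5 kg.
Tool frame: the origin (TCP) lies between the finger pads; the fingertips stand 11 mm ahead of it and the grasp point (between the pads) lies 8 mm behind it (r.nose_length is the distance from the TCP to the fingertips, in m); z points along the fingers, y is the line along which they close (so a half turn about z gives the same grasp; the last joint's range is limited). The gripper opens to 88 mm and grips with 3 to 60 N. Pads are 18 mm wide; open, the fingers measure 123 mm over their backs; the gripper's body (75 mm by 187 mm) begins 45 mm behind the grasp point.
Start: joints at [-1.312, 0.689, -0.195, 1.565, 0.157, 0.902, -0.215], TCP at [0.139, 0.609, 0.25] pointing down, gripper open.
Joint ranges: [-3.01, 3.01], [-0.46, 2.08], [-1.47, 1.51], [0.13, 2.56], [-1, 4.14], [0.04, 2.09], [-2.66, 2.66]. Speed limits (rad/s): [2.57, 2.57, 3.14, 3.14, 3.14, 3.14, 3.14].

## Interface

Orientations are given as a unit quaternion [x, y, z, w].
In Python, from plant import get_state, snapshot, camera_model, r gives the robot as it stands.
- The arm moves only by the shell command python3 -m inch 'ROWS' [FORCE]. ROWS is text: rows parted by semicolons, each of 7 numbers parted by spaces: the opening, from -1 (shut) to 1 (fully open), then the shift along the tool's x, y, z in m, then the turn, a rotation vector about the tool's x, y, z in rad. A call has 1 to 20 rows; each row shifts and turns the commanded pose from where the row before left it, along the tool's axes as they then stand; what a row does not reach is not made up. A row lasts 1/12 s, in which the tool goes at most 41.7 mm and 7.16 degrees, less where a joint would pass 70% of its speed; a pose out of reach is approached as far as the arm can. A call is refused whole if a number of a shift passes 0.0417 or a number of a turn 0.125, either way. A call with a gripper value outside its range is refused whole. The fingers move at their own pace and stop on an object; FORCE is the grip in N (left out, the last holds). Time passes only in rows, so rows that do not move let the fingers close. It gives the time, the measured TCP pose, the force, the opening and the grip force at its end, in the units of the state.
- get_state(): the state, without advancing time (a new reading comes with each control period).
- snapshot(name): name is "side" or "top" or "wrist"; returns (picture, depth): 400x640x3 uint8, red, green, blue; 400x640 float32, m along the optical axis (not along the pixel's ray), 0 where there is no reading.
- camera_model(name): a dict with "intrinsics" (3x3 intrinsics, pixels), "view" (4x4, takes a point from world to camera coordinates). Camera axes: x right, y down, z forward; pixel columns grow to the right and rows downward; lengths in m; the calibration is good to about 2 mm. A picture is of the moment at which its call begins: read the wrist's pose just before it. camera_model takes no time and is no camera call; for the wrist camera it gives the pose at the moment of the call.
- r.finish_job(): hands the job in; it is judged then, once.
The state is a dict: "clock": time; "q": joint angles; "qd": joint speeds; "joint_torque": joint torques, N m; "tool_pos": TCP position; "eef_rot": TCP orientation; "contact_force": force on the tool from outside, world axes, zero at the start; "moment": the same for the moment, N m; "opening": opening from 0.0 (shut) to 1.0 (fully open); "finger_force": force on a finger pad.
Only numpy, scipy, OpenCV 4.12 (cv2) and the standard library are available. Lean on these libraries where they do the work, as an engineer would, in place of code of your own. Each camera call takes 0.05 s, during which the arm holds its last target. There are 200 camera calls.

## Working session

There is one attempt and no reset: what is moved stays moved. The work goes in short steps, Python scripts to look and compute and a shell command to move; the robot and the scene stay as the last step left them, time stands still between calls to the robot, and variables do not carry over. Pictures are saved under pics/ and viewed, at most 10 in all, crops included, and the job is handed in when it is done.

```bash
ls; mkdir -p pics; python3 - <<'E'
from plant import *
import cv2
s=get_state();print(s['clock'],s['tool_pos'],s['eef_rot'],s['opening'])
for n in("top","side"):
    p,d=snapshot(n);cv2.imwrite(f"pics/{n}0.png",p[:,:,::-1]);
    import numpy as np
    np.save(f"pics/{n}0.npy",d);m=camera_model(n);print(m['intrinsics'],np.linalg.inv(m['view']).round(3))
E
```

```text
pics
0.0 [0.13924487 0.60863929 0.24889465] [ 1.12114686e-01  9.93694816e-01 -9.53021422e-04 -3.43737509e-05] 1.0014790439508416
[[499.57625857   0.         318.03321885]
 [  0.         499.57625857 197.88037519]
 [  0.           0.           1.        ]] [[-0.018 -0.997  0.076  0.388]
 [-1.     0.019  0.011  0.108]
 [-0.013 -0.075 -0.997  1.325]
 [ 0.     0.     0.     1.   ]]
[[373.80213841   0.         324.42237539]
 [  0.         373.80213841 202.15570726]
 [  0.           0.           1.        ]] [[-0.988 -0.076  0.138  0.38 ]
 [-0.157  0.409 -0.899  0.868]
 [ 0.012 -0.91  -0.415  0.45 ]
 [ 0.     0.     0.     1.   ]]
```

View pics/top0.png

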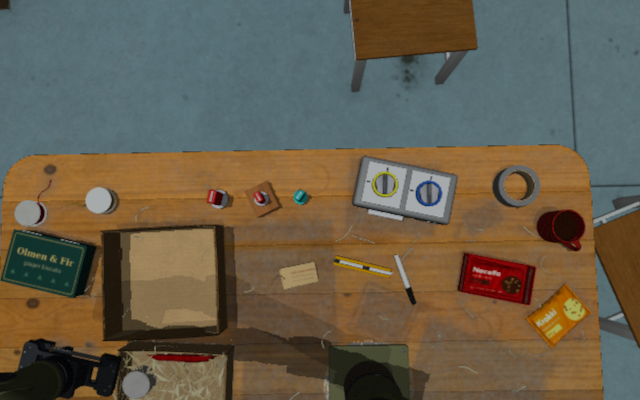

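View pics/side0.png

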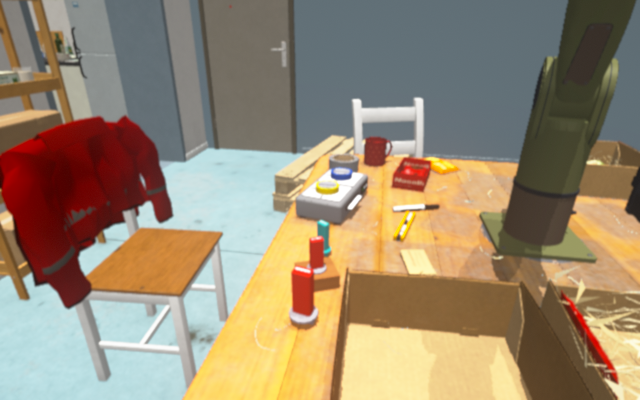

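The top view shows the large red key at (217,198), the red key in the wooden stand at (262,198), the turquoise one at (301,198), the yellow lock at (385,184) and the blue lock at (428,193). The side view agrees: the key in the stand is smaller.

```bash
cat > h.py <<'E'
import numpy as np,cv2
from plant import *
from scipy.spatial.transform import Rotation as R
def ray(m,uv,z):
    K,V=m['intrinsics'],np.linalg.inv(m['view'])
    d=V[:3,:3]@np.linalg.solve(K,[uv[0],uv[1],1.]);o=V[:3,3]
    return o+d*(z-o[2])/d[2]
def pt(m,uv,depth):
    K,V=m['intrinsics'],np.linalg.inv(m['view'])
    return V[:3,:3]@(np.linalg.solve(K,[uv[0],uv[1],1.])*depth)+V[:3,3]
def blobs(p,lo,hi,amin=20):
    h=cv2.cvtColor(p,cv2.COLOR_RGB2HSV)
    k=cv2.inRange(h,np.array(lo),np.array(hi))
    if lo[0]==0 and hi[0]<=8: k|=cv2.inRange(h,np.array([172,lo[1],lo[2]]),np.array([180,hi[1],hi[2]]))
    n,l,s,c=cv2.connectedComponentsWithStats(k)
    return [(s[i],c[i],l==i) for i in range(1,n) if s[i][4]>=amin]
E
python3 - <<'E'
from h import *
np.set_printoptions(precision=4,suppress=True)
p=cv2.imread("pics/top0.png")[:,:,::-1].copy();d=np.load("pics/top0.npy");m=camera_model("top")
for nm,lo,hi in(("red",(0,150,90),(8,255,255)),("yel",(24,120,120),(34,255,255)),("blue",(108,120,60),(125,255,255))):
    for s,c,k in blobs(p,lo,hi):
        if 140<c[1]<235 and 180<c[0]<480:
            z=np.median(d[k]);P=pt(m,c,z); print(nm,s,c,P)
            if nm!="red":print("  plane",ray(m,((s[0]+(s[2]-1)/2),s[1]+(s[3]-1)/2),.082))
            else:
                y,x=np.nonzero(k);print("  zmax",max(pt(m,(a,b),d[b,a])[2] for a,b in zip(x,y)), 'at .098',ray(m,c,.098))
cv2.imwrite("pics/c1.png",cv2.resize(p[150:230,200:460,::-1],None,fx=3,fy=3,interpolation=cv2.INTER_CUBIC))
E
```

```text
red [207 190  10  14  71] [211.4648 196.3944] [0.4892 0.3831 0.105 ]
  zmax 0.11144601395339415 at .098 [0.4898 0.3846 0.098 ]
red [253 191  10  11  46] [257.7174 195.8913] [0.4888 0.2701 0.0988]
  zmax 0.10333781849498846 at .098 [0.4888 0.2702 0.098 ]
yel [372 172  26  25 159] [384.5912 184.4465] [ 0.5126 -0.045   0.0823]
  plane [ 0.5138 -0.0448  0.082 ]
blue [416 181  26  25 179] [427.7486 193.4469] [ 0.4881 -0.1517  0.0817]
  plane [ 0.4891 -0.1535  0.082 ]
```

View pics/c1.png

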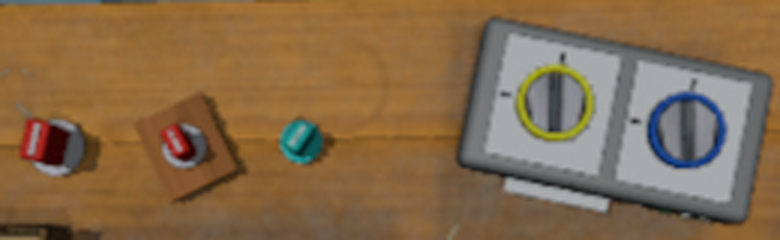

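The crop shows the key in the stand with its blade line diagonal, and the yellow slot nearly vertical in the image at crop (556,102). The lock spacing comes to 0.1115 m and the key top to 0.099 m, both as expected. Moving over the key.

```bash
python3 -m inch '1 -.03 -.018 0 0 0 0;1 -.03 -.018 0 0 0 0;1 -.03 -.018 0 0 0 0;1 -.03 -.018 0 0 0 0;1 -.03 -.018 0 0 0 0;1 -.03 -.018 0 0 0 0;1 -.03 -.018 0 0 0 0;1 -.03 -.018 0 0 0 0;1 -.03 -.018 0 0 0 0;1 -.03 -.018 0 0 0 0;1 -.03 -.018 0 0 0 0;1 -.03 -.018 0 0 0 0;1 -.03 -.018 0 0 0 0;1 -.03 -.018 0 0 0 0;1 0 0 0 0 0 0;1 0 0 0 0 0 0'
python3 - <<'E'
from h import *
np.set_printoptions(precision=4,suppress=True)
s=get_state();print(s['clock'],s['tool_pos'],R.from_quat(s['eef_rot']).as_matrix(),s['q'])
m=camera_model("wrist");p,d=snapshot("wrist");cv2.imwrite("pics/w1.png",p[:,:,::-1]);np.save("pics/w1.npy",d);np.savez("pics/w1m.npz",**m)
print(m['intrinsics'],np.linalg.inv(m['view']))
E
```

```text
clock: 1.43
tool_pos: [0.494, 0.2674, 0.2492]
eef_rot: [0.115, 0.993, -0.001, -0.0]
contact_force: [0.5, 0.9, -0.5]
opening: 0.996
finger_force: 0.0
1.4333 [0.494  0.2674 0.2492] [[-0.9736  0.2282 -0.0002]
 [ 0.2282  0.9736 -0.0013]
 [-0.0001 -0.0013 -1.    ]] [-0.4276  0.6102 -0.2506  1.7578  0.2008  0.7996  0.5651]
[[359.3868   0.     323.0608]
 [  0.     359.3868 200.4828]
 [  0.       0.       1.    ]] [[ 0.2286  0.9329  0.2783  0.4208]
 [ 0.9735 -0.2186 -0.0667  0.2833]
 [-0.0014  0.2862 -0.9582  0.3829]
 [ 0.      0.      0.      1.    ]]
```

View pics/w1.png

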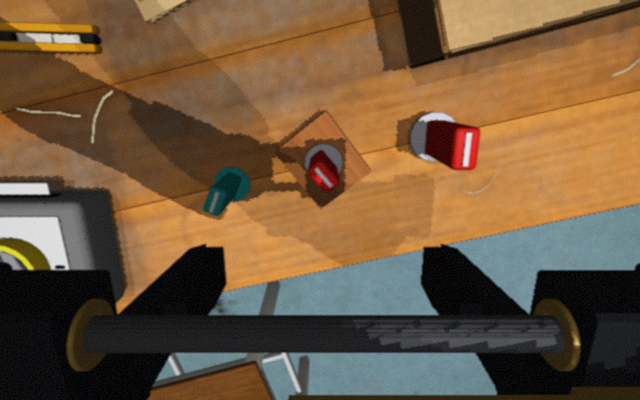

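The wrist view shows the key's end with its white line at about (325,178), its flange at about (323,158) on the stand, and the turquoise key at (215,200). Measuring the line.

```bash
python3 - <<'E'
from h import *
np.set_printoptions(precision=4,suppress=True)
p=cv2.imread("pics/w1.png")[:,:,::-1].copy();d=np.load("pics/w1.npy");m=dict(np.load("pics/w1m.npz"))
h=cv2.cvtColor(p,cv2.COLOR_RGB2HSV)
sub=np.zeros(h.shape[:2],bool);sub[158:196,302:345]=1
Z=np.zeros(d.shape)
for v in range(140,200):
  for u in range(295,350): Z[v,u]=pt(m,(u,v),d[v,u])[2]
top=sub&(Z>.092)&(Z<.104)
red=((h[...,0]<10)|(h[...,0]>170))&(h[...,1]>130)
for nm,k in(("topface",top),("white",top&(h[...,1]<110)&(h[...,2]>120))):
    y,x=np.nonzero(k);P=np.array([ray(m,(a,b),.098) for a,b in zip(x,y)])
    r_=cv2.minAreaRect((P[:,:2]*1000).astype(np.float32));w,V=np.linalg.eigh(np.cov(P[:,:2].T))
    print(nm,k.sum(),P.mean(0),r_,np.degrees(np.arctan2(V[1,1],V[0,1])),np.sqrt(w*12)*1000)
k=sub|0;sel=np.zeros_like(sub);sel[140:185,300:350]=1
f=sel&(h[...,1]<70)&(Z>.028)&(Z<.045)
y,x=np.nonzero(f);P=np.array([ray(m,(a,b),.034)[:2] for a,b in zip(x,y)])
print("flange",f.sum(),cv2.minEnclosingCircle((P*1000).astype(np.float32)))
cv2.imwrite("pics/c2.png",cv2.resize(p[135:205,285:365,::-1],None,fx=6,fy=6,interpolation=cv2.INTER_CUBIC))
E
```

```text
topface 600 [0.4835 0.2687 0.098 ] ((483.6542053222656, 268.6562194824219), (25.8679141998291, 15.942594528198242), 26.749923706054688) -153.25419970002224 [15.6698 25.4222]
white 99 [0.4839 0.2679 0.098 ] ((483.775390625, 267.859130859375), (18.739412307739258, 3.5496747493743896), 27.394704818725586) -152.1996975513099 [ 3.5537 18.6245]
flange 453 ((484.0340270996094, 268.1099853515625), 18.824146270751953)
```

Key: (0.4838, 0.2684), blade axis at 27°, with the expected sizes (26x16 handle, 38 flange). I'll grip along the blade axis, which leaves the last joint room for the quarter turn.

```bash
python3 -m inch '1 .0102 -.0014 0 0 0 0;1 0 0 0 0 0 .1086;1 0 0 0 0 0 .1086;1 0 0 0 0 0 .1086;1 0 0 0 0 0 .1086;1 0 0 .02 0 0 .1086;1 0 0 .02 0 0 .1086;1 0 0 .02 0 0 .1086;1 0 0 .02 0 0 .1086;1 0 0 .02 0 0 0;1 0 0 0 0 0 0;1 0 0 0 0 0 0'
python3 - <<'E'
from h import *
np.set_printoptions(precision=4,suppress=True)
s=get_state();M=R.from_quat(s['eef_rot']).as_matrix();print(s['clock'],s['tool_pos'],M,s['q'])
t=np.array([.4838,.2684,.072]);print("tool shift",M.T@(t-s['tool_pos']),"yaw y",np.degrees(np.arctan2(M[1,1],M[0,1])))
E
```

```text
clock: 2.48
tool_pos: [0.4805, 0.2723, 0.1492]
eef_rot: [0.518, 0.855, -0.001, -0.001]
contact_force: [-0.1, 0.3, 0.7]
opening: 1.0
finger_force: 0.0
2.4833 [0.4805 0.2723 0.1492] [[-0.4624  0.8867 -0.0027]
 [ 0.8867  0.4624 -0.0004]
 [ 0.0009 -0.0026 -1.    ]] [-0.6003  0.7392  0.0033  1.8817 -0.0069  0.5233 -0.1112]
tool shift [-0.005   0.0014  0.0772] yaw y 27.54370764244707
```

```bash
python3 -m inch '1 -.005 .0014 .01 0 0 .01;1 0 0 .02 0 0 0;1 0 0 .02 0 0 0;1 0 0 .017 0 0 0;1 0 0 .010 0 0 0;1 0 0 0 0 0 0;1 0 0 0 0 0 0' 
python3 - <<'E'
from h import *
np.set_printoptions(precision=4,suppress=True)
s=get_state();M=R.from_quat(s['eef_rot']).as_matrix()
t=np.array([.4838,.2684,.072]);print("tool shift",M.T@(t-s['tool_pos']),"yaw y",np.degrees(np.arctan2(M[1,1],M[0,1])),M[:,2])
E
```

```text
clock: 3.07
tool_pos: [0.4862, 0.2673, 0.0731]
eef_rot: [0.524, 0.852, 0.0, 0.0]
contact_force: [0.5, 0.1, -0.4]
opening: 0.999
finger_force: 0.0
tool shift [ 0.0021 -0.0016  0.0011] yaw y 26.760389813701707 [ 0.0004  0.0005 -1.    ]
```

Good within 2 mm; one small correction, then close gently and lift.

```bash
python3 -m inch '1 .002 -.0016 0 0 0 0;1 0 0 0 0 0 0;-1 0 0 0 0 0 0;-1 0 0 0 0 0 0;-1 0 0 0 0 0 0;-1 0 0 0 0 0 0;-1 0 0 0 0 0 0;-1 0 0 0 0 0 0;-1 0 0 0 0 0 0;-1 0 0 0 0 0 0' 30
python3 - <<'E'
from h import *
s=get_state();print(s['tool_pos'],s['contact_force'],s['opening']*88,s['finger_force'])
E
```

```text
clock: 3.9
tool_pos: [0.4835, 0.2682, 0.0727]
eef_rot: [0.524, 0.852, 0.0, -0.0]
contact_force: [-0.4, -0.3, 0.3]
opening: 0.417
finger_force: 0.0
[0.48353277 0.26820314 0.07269244] [-0.37837688 -0.32679058  0.30295758] 36.726193288076864 0.0
```

```bash
python3 -m inch '-1 0 0 0 0 0 0;-1 0 0 0 0 0 0;-1 0 0 0 0 0 0;-1 0 0 0 0 0 0;-1 0 0 0 0 0 0;-1 0 0 -.003 0 0 0;-1 0 0 -.007 0 0 0;-1 0 0 -.015 0 0 0;-1 0 0 -.02 0 0 0;-1 0 0 -.025 0 0 0;-1 0 0 -.025 0 0 0;-1 0 0 -.025 0 0 0;-1 0 0 -.025 0 0 0;-1 0 0 0 0 0 0;-1 0 0 0 0 0 0' 40
python3 - <<'E'
from h import *
np.set_printoptions(precision=4,suppress=True)
s=get_state();M=R.from_quat(s['eef_rot']).as_matrix();print(s['tool_pos'],s['contact_force'],s['opening']*88,s['finger_force'],M,s['q'])
print("to above lock",M.T@(np.array([.505,-.045,.22])-s['tool_pos']))
E
```

```text
clock: 5.15
tool_pos: [0.4837, 0.2683, 0.219]
eef_rot: [0.524, 0.852, 0.001, 0.0]
contact_force: [-0.1, -0.2, -1.5]
opening: 0.291
finger_force: 39.4
[0.4837 0.2683 0.219 ] [-0.0766 -0.2125 -1.496 ] 25.58203295523544 39.372286463622004 [[-0.4504  0.8928  0.0018]
 [ 0.8928  0.4504  0.0012]
 [ 0.0003  0.0021 -1.    ]] [-0.5971  0.6322  0.0122  1.8268 -0.0115  0.6805 -0.1112]
to above lock [-0.2893 -0.1221 -0.0013]
```

Key held (26 mm opening, 1.2 N weight). Moving just past the yellow lock, so the wrist camera sees it clear of the key, and turning the blade to about 0°.

```bash
python3 -m inch '-1 -.0137 -.0055 0 0 0 0;-1 -.0273 -.0111 0 0 0 0;-1 -.0273 -.0111 0 0 0 0;-1 -.0273 -.0111 0 0 0 0;-1 -.0273 -.0111 0 0 0 0;-1 -.0273 -.0111 0 0 0 0;-1 -.0273 -.0111 0 0 0 0;-1 -.0273 -.0111 0 0 0 0;-1 -.0273 -.0111 0 0 0 0;-1 -.0273 -.0111 0 0 0 0;-1 -.0273 -.0111 0 0 0 0;-1 -.0273 -.0111 0 0 0 0;-1 -.0137 -.0055 0 0 0 0;-1 0 0 0 0 0 .117;-1 0 0 0 0 0 .117;-1 0 0 0 0 0 .117;-1 0 0 0 0 0 .117;-1 0 0 0 0 0 0;-1 0 0 0 0 0 0'
python3 - <<'E'
from h import *
np.set_printoptions(precision=4,suppress=True)
s=get_state();print(s['clock'],s['tool_pos'],R.from_quat(s['eef_rot']).as_matrix(),s['q'])
m=camera_model("wrist");p,d=snapshot("wrist");cv2.imwrite("pics/w2.png",p[:,:,::-1]);np.save("pics/w2.npy",d);np.savez("pics/w2m.npz",**m)
E
```

```text
clock: 6.73
tool_pos: [0.5112, -0.0841, 0.2166]
eef_rot: [0.706, 0.708, -0.001, -0.001]
contact_force: [-0.4, -0.8, -1.2]
opening: 0.293
finger_force: 39.4
6.7333 [ 0.5112 -0.0841  0.2166] [[-0.0027  1.     -0.003 ]
 [ 1.      0.0027 -0.0001]
 [-0.0001 -0.003  -1.    ]] [ 0.0255  0.6002  0.0775  1.928  -0.0748  0.6192  0.1533]
```

View pics/w2.png

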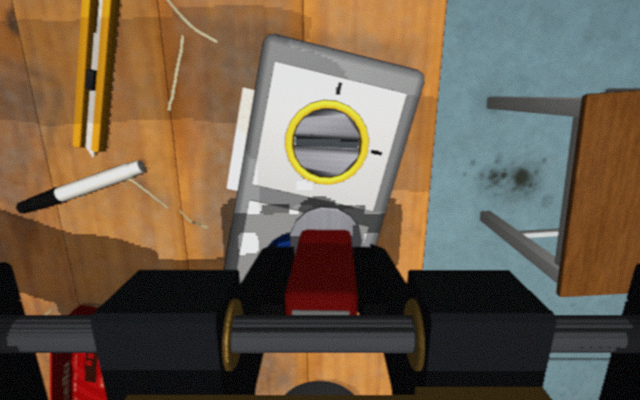

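The view shows the yellow lock clear at about (327,142), its slot nearly level in the picture (along world x), with marks at (339,88) and (376,153). The key is held square below it. Measuring ring and slot.

```bash
python3 - <<'E'
from h import *
np.set_printoptions(precision=4,suppress=True)
p=cv2.imread("pics/w2.png")[:,:,::-1].copy();d=np.load("pics/w2.npy");m=dict(np.load("pics/w2m.npz"))
s,c,k=max((b for b in blobs(p,(22,120,100),(36,255,255)) if b[1][0]>250),key=lambda b:b[0][4])
cs,_=cv2.findContours(k.astype(np.uint8),cv2.RETR_EXTERNAL,cv2.CHAIN_APPROX_NONE)
P=np.array([ray(m,u,.082)[:2]*1000 for u in cs[0][:,0].astype(float)],np.float32)
print("ring",cv2.minEnclosingCircle(P),cv2.fitEllipse(P),pt(m,c,np.median(d[k])))
C=np.array(cv2.fitEllipse(P)[0])
g=cv2.cvtColor(p,cv2.COLOR_RGB2GRAY)
# sample disc on mouth plane
K,V=m['intrinsics'],m['view']
n=np.arange(-24,24.01,.5);X,Y=np.meshgrid(n,n)  # X world x, Y world y, mm
W=np.stack([(C[0]+X)/1e3,(C[1]+Y)/1e3,np.full_like(X,.082),np.ones_like(X)],-1)@V.T
u=W[...,:3]@K.T;u=u[...,:2]/u[...,2:]
I=cv2.remap(g,u[...,0].astype(np.float32),u[...,1].astype(np.float32),cv2.INTER_LINEAR)
cv2.imwrite("pics/disc.png",cv2.resize(I[::-1],None,fx=5,fy=5,interpolation=cv2.INTER_NEAREST))
for x in(-20,-12,-6,0,6,12,20):
    j=int((x+24)*2);col=I[:,j];dk=n[(col<75)&(abs(n)<14)];print(x,col[20:78:3], dk.min() if len(dk) else None,dk.max() if len(dk) else None)
E
```

```text
ring ((511.8361511230469, -47.14627456665039), 31.099193572998047) ((511.8547668457031, -47.15487289428711), (61.16878128051758, 61.24885177612305), 175.0772705078125) [ 0.5119 -0.0457  0.0804]
-20 [145 154 158 158 156 155 131  97  68  71  71  73  42  50 106 149 161 164
 154 133] -2.0 6.0
-12 [158 156 164 164 163 153 124  97  80  69  73  73  42  59 107 149 159 163
 164 166] -1.5 6.0
-6 [161 160 167 164 163 152 119  93  82  74  74  76  42  73 124 146 158 158
 160 165] -0.5 5.5
0 [159 163 169 168 166 149 114  93  86  71  75  75  49  82 127 147 155 154
 159 163] -1.0 5.0
6 [164 166 170 168 169 140 105 103  83  72  74  76  59  91 129 147 150 155
 154 161] -1.0 4.5
12 [166 172 170 174 168 137 101 111  76  75  67  35  58 100 132 142 147 150
 153 157] -1.5 4.5
20 [ 89 159 179 178 163 121  93 106  73  72  65  40  67 110 129 139 140 123
  93  80] -2.0 4.0
```

View pics/disc.png

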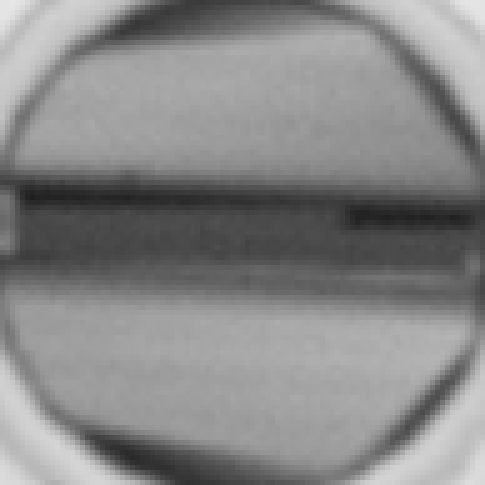

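Ring centre is (0.512, -0.047), diameter ok. The slot sits at about -3°, which is about 0.17 rad on the lock, consistent with the printer's yaw. Going above the slot.

```bash
python3 -m inch '-1 .0185 .0004 0 0 0 .055;-1 .0186 .0004 0 0 0 0;-1 0 0 .02 0 0 0;-1 0 0 .02 0 0 0;-1 0 0 .02 0 0 0;-1 0 0 .012 0 0 0;-1 0 0 0 0 0 0;-1 0 0 0 0 0 0'
cat > st.py <<'E'
from h import *
np.set_printoptions(precision=4,suppress=True)
s=get_state();M=R.from_quat(s['eef_rot']).as_matrix()
print(s['clock'],s['tool_pos'],"yaw",np.degrees(np.arctan2(M[1,1],M[0,1])),"down",M[:,2],"F",s['contact_force'],"M",s['moment'],s['opening']*88,s['finger_force'],"q",s['q'])
print("to seat",M.T@(np.array([.512,-.047,.1247])-s['tool_pos']))
E
python3 st.py
```

```text
clock: 7.45
tool_pos: [0.5136, -0.0472, 0.1452]
eef_rot: [0.726, 0.688, -0.001, -0.001]
contact_force: [-0.0, 0.1, -1.4]
opening: 0.29
finger_force: 39.4
7.45 [ 0.5136 -0.0472  0.1452] yaw -3.109230875099356 down [-0.0019  0.0004 -1.    ] F [-0.0245  0.0876 -1.3727] M [-0.153   0.0795 -0.013 ] 25.527771124302667 39.372955088038 q [-0.042   0.7165  0.0732  1.9947 -0.1149  0.4362  0.0632]
to seat [ 0.0002 -0.0015  0.0205]
```

Creeping down.

```bash
python3 -m inch '-1 0 -.0015 .004 0 0 0;-1 0 0 .004 0 0 0;-1 0 0 .003 0 0 0;-1 0 0 .003 0 0 0;-1 0 0 .002 0 0 0;-1 0 0 .002 0 0 0;-1 0 0 0 0 0 0'
python3 st.py
```

```text
clock: 8.03
tool_pos: [0.5125, -0.0471, 0.1274]
eef_rot: [0.727, 0.687, -0.0, -0.0]
contact_force: [0.6, -0.5, -1.2]
opening: 0.297
finger_force: 39.4
8.0333 [ 0.5125 -0.0471  0.1274] yaw -3.187698990052921 down [-0.0004  0.0001 -1.    ] F [ 0.6238 -0.5128 -1.1502] M [-0.023   0.0532  0.0306] 26.12564901003603 39.37282767961733 q [-0.0379  0.7469  0.066   2.0094 -0.1187  0.3892  0.0648]
to seat [ 0.0001 -0.0005  0.0027]
```

```bash
python3 -m inch '-1 0 0 .0015 0 0 0;-1 0 0 .0015 0 0 0;-1 0 0 .0005 0 0 0;-1 0 0 0 0 0 0'
python3 st.py
```

```text
clock: 8.37
tool_pos: [0.5129, -0.0472, 0.1246]
eef_rot: [0.727, 0.687, 0.0, 0.0]
contact_force: [-1.0, 0.0, 2.7]
opening: 0.289
finger_force: 39.3
8.3667 [ 0.5129 -0.0472  0.1246] yaw -3.1948511128849546 down [ 0.0006  0.0001 -1.    ] F [-0.9897  0.0405  2.7255] M [-0.0077  0.2504  0.0381] 25.438618314855603 39.313029911136255 q [-0.037   0.7519  0.0648  2.0108 -0.1192  0.3818  0.0652]
to seat [ 0.0001 -0.0009 -0.0001]
```

Seated (flange contact at the expected height). Turning counterclockwise.

```bash
python3 -m inch '-1 0 0 0 0 0 -.07;-1 0 0 0 0 0 -.07;-1 0 0 0 0 0 -.07;-1 0 0 0 0 0 -.07;-1 0 0 0 0 0 -.07;-1 0 0 0 0 0 -.07;-1 0 0 0 0 0 -.07;-1 0 0 0 0 0 0'
python3 st.py
```

```text
clock: 9.03
tool_pos: [0.5126, -0.0469, 0.1246]
eef_rot: [0.537, 0.843, 0.0, -0.0]
contact_force: [-1.3, 1.0, 4.3]
opening: 0.287
finger_force: 39.3
9.0333 [ 0.5126 -0.0469  0.1246] yaw 24.983756169420136 down [ 0.0002  0.0007 -1.    ] F [-1.2574  1.02    4.258 ] M [ 0.1205  0.2959 -0.006 ] 25.272089752182993 39.28742266347399 q [ 0.0312  0.7483 -0.0478  2.0077  0.0844  0.3872  0.3541]
to seat [ 0.0002 -0.0006 -0.0001]
```

```bash
python3 -m inch '-1 0 0 0 0 0 -.07;-1 0 0 0 0 0 -.07;-1 0 0 0 0 0 -.07;-1 0 0 0 0 0 -.07;-1 0 0 0 0 0 -.07;-1 0 0 0 0 0 -.07;-1 0 0 0 0 0 -.07;-1 0 0 0 0 0 -.07;-1 0 0 0 0 0 -.07;-1 0 0 0 0 0 -.07;-1 0 0 0 0 0 -.07;-1 0 0 0 0 0 -.07;-1 0 0 0 0 0 0'
python3 st.py
```

```text
clock: 10.12
tool_pos: [0.513, -0.0472, 0.1246]
eef_rot: [0.148, 0.989, 0.0, 0.0]
contact_force: [-0.5, 0.4, 5.5]
opening: 0.295
finger_force: 39.3
10.1167 [ 0.513  -0.0472  0.1246] yaw 72.9924860221396 down [ 0.001   0.0003 -1.    ] F [-0.5326  0.4499  5.5205] M [ 0.0072  0.1263 -0.0036] 25.965558431937016 39.305437428702135 q [ 0.1547  0.7554 -0.2496  2.0007  0.4148  0.4329  0.8651]
to seat [ 0.0011 -0.0001 -0.0001]
```

```bash
python3 -m inch '-1 0 0 0 0 0 -.04;-1 0 0 0 0 0 -.04;-1 0 0 0 0 0 -.04;-1 0 0 0 0 0 0;-1 0 0 0 0 0 0'
python3 st.py; python3 -m inch '-1 0 0 0 0 0 -.03;-1 0 0 0 0 0 -.03;-1 0 0 0 0 0 0;-1 0 0 0 0 0 0'; python3 st.py
```

```text
clock: 10.53
tool_pos: [0.5131, -0.0473, 0.1246]
eef_rot: [0.09, 0.996, 0.0, 0.001]
contact_force: [0.3, 0.7, 5.2]
opening: 0.295
finger_force: 39.3
10.5333 [ 0.5131 -0.0473  0.1246] yaw 79.67167347181567 down [ 0.001  0.    -1.   ] F [0.2797 0.6684 5.1542] M [-0.0336  0.1544  0.049 ] 25.938594617525656 39.30733462271746 q [ 0.1725  0.7579 -0.2791  1.9997  0.4573  0.4432  0.9397]
to seat [ 0.0011  0.0001 -0.0001]
clock: 10.87
tool_pos: [0.5131, -0.0472, 0.1246]
eef_rot: [0.06, 0.998, 0.0, 0.001]
contact_force: [-0.8, -0.2, 5.4]
opening: 0.294
finger_force: 39.3
10.8667 [ 0.5131 -0.0472  0.1246] yaw 83.10985358290685 down [ 0.0011  0.     -1.    ] F [-0.8399 -0.1601  5.3813] M [-0.027   0.1221  0.0089] 25.89521172529968 39.30656971730059 q [ 0.1818  0.7594 -0.2945  1.9991  0.4787  0.4488  0.9786]
to seat [ 0.0011  0.0001 -0.0001]
```

```bash
for i in 1; do python3 -m inch '-1 0 0 0 0 0 -.03;-1 0 0 0 0 0 -.03;-1 0 0 0 0 0 0;-1 0 0 0 0 0 0' 50; python3 st.py; done; python3 -m inch '-1 0 0 0 0 0 -.03;-1 0 0 0 0 0 -.03;-1 0 0 0 0 0 0;-1 0 0 0 0 0 0' ; python3 st.py
```

```text
clock: 11.2
tool_pos: [0.5133, -0.0473, 0.1246]
eef_rot: [0.031, 1.0, 0.0, 0.001]
contact_force: [-0.4, 0.1, 4.7]
opening: 0.288
finger_force: 49.4
11.2 [ 0.5133 -0.0473  0.1246] yaw 86.48558385517053 down [ 0.0014  0.0003 -1.    ] F [-0.3951  0.1448  4.7467] M [ 0.0677 -0.0317 -0.4783] 25.30457137400223 49.35527383466251 q [ 0.1916  0.761  -0.3102  1.9983  0.4993  0.4546  1.0176]
to seat [ 0.0013  0.0002 -0.0001]
clock: 11.53
tool_pos: [0.5134, -0.0472, 0.1246]
eef_rot: [0.001, 1.0, 0.0, 0.001]
contact_force: [-0.6, 1.6, 6.4]
opening: 0.292
finger_force: 50.4
11.5333 [ 0.5134 -0.0472  0.1246] yaw 89.93335399807108 down [ 0.0015  0.0008 -1.    ] F [-0.604   1.6389  6.4263] M [ 0.1678  0.0006 -0.8755] 25.678329325049987 50.39082547711587 q [ 0.2013  0.7627 -0.3264  1.9976  0.5199  0.4607  1.0574]
to seat [ 0.0014  0.0002 -0.0001]
```

Hard stop reached (moment rises to -0.88 N m). Backing off the strain within the play, releasing, and rising.

```bash
python3 -m inch '-1 0 0 0 0 0 .03;-1 0 0 0 0 0 .03;-1 0 0 0 0 0 .02;-1 0 0 0 0 0 0;-1 0 0 0 0 0 0'; python3 st.py; python3 -m inch '-.3 0 0 0 0 0 0;-.3 0 0 0 0 0 0;0 0 0 0 0 0 0;0 0 0 0 0 0 0;.3 0 0 0 0 0 0;.3 0 0 0 0 0 0;.6 0 0 0 0 0 0;.6 0 0 0 0 0 0;.6 0 0 0 0 0 0;.6 0 0 0 0 0 0;.6 0 0 -.01 0 0 0;.6 0 0 -.02 0 0 0;.6 0 0 -.03 0 0 0;.6 0 0 -.03 0 0 0;.6 0 0 -.03 0 0 0;.6 -.02 0 0 0 0 0;.6 -.02 0 0 0 0 0;.6 0 0 0 0 0 0'; python3 - <<'E'
from h import *
m=camera_model("wrist");p,d=snapshot("wrist");cv2.imwrite("pics/w3.png",p[:,:,::-1]);np.save("pics/w3.npy",d);np.savez("pics/w3m.npz",**m)
E
```

```text
clock: 11.95
tool_pos: [0.5131, -0.0471, 0.1246]
eef_rot: [0.039, 0.999, 0.0, 0.001]
contact_force: [-0.6, 0.2, 6.0]
opening: 0.296
finger_force: 49.4
11.95 [ 0.5131 -0.0471  0.1246] yaw 85.5537375027191 down [ 0.0011  0.0001 -1.    ] F [-0.5874  0.1901  5.9846] M [ 0.0264  0.0226 -0.0785] 26.009913811169866 49.38951241587347 q [ 0.1882  0.7605 -0.3056  1.9988  0.4937  0.4529  1.0062]
to seat [ 0.0011 -0.     -0.0001]
clock: 13.45
tool_pos: [0.5562, -0.0505, 0.2459]
eef_rot: [0.039, 0.999, 0.0, 0.003]
contact_force: [0.9, 0.1, -0.2]
opening: 0.799
finger_force: 0.0
```

View pics/w3.png

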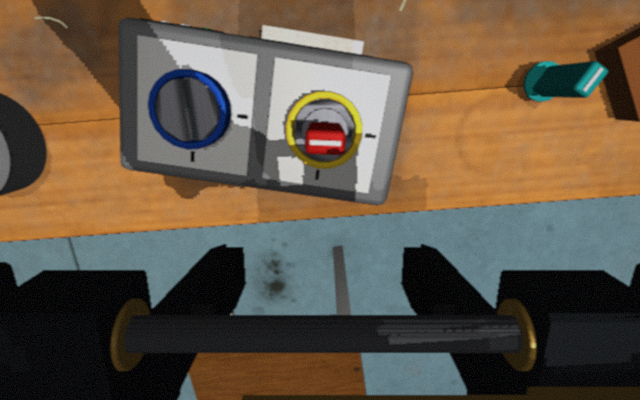

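The picture shows the key standing in the yellow lock, white line at (325,142), with the slot pointing at the side mark (370,135). The blue lock's slot is unchanged. A quick check of uprightness and angle.

```bash
python3 - <<'E'
from h import *
np.set_printoptions(precision=4,suppress=True)
p=cv2.imread("pics/w3.png")[:,:,::-1].copy();d=np.load("pics/w3.npy");m=dict(np.load("pics/w3m.npz"))
C=[]
for lo,hi in(((22,120,80),(36,255,255)),((108,120,60),(125,255,255))):
    s,c,k=max((b for b in blobs(p,lo,hi) if b[1][1]<200),key=lambda b:b[0][4])
    cs,_=cv2.findContours(k.astype(np.uint8),cv2.RETR_EXTERNAL,cv2.CHAIN_APPROX_NONE)
    P=np.array([ray(m,u,.082)[:2]*1000 for u in max(cs,key=len)[:,0].astype(float)],np.float32);C.append(np.array(cv2.minEnclosingCircle(P)[0]))
print("rings",C);v=C[0]-C[1];print("axis",np.degrees(np.arctan2(v[1],v[0])))
h=cv2.cvtColor(p,cv2.COLOR_RGB2HSV)
T=[(u,w) for w in range(115,170) for u in range(290,360) if .14<pt(m,(u,w),d[w,u])[2]<.16]
P=np.array([ray(m,t,.150)[:2]*1000 for t in T],np.float32);print("top",len(T),cv2.minAreaRect(P),P.mean(0),np.median([pt(m,t,d[t[1],t[0]])[2] for t in T]))
W=[t for t in T if h[t[1],t[0],1]<110 and h[t[1],t[0],2]>110];P=np.array([ray(m,t,.150)[:2]*1000 for t in W]);w,V=np.linalg.eigh(np.cov(P.T));print("line",np.degrees(np.arctan2(V[1,1],V[0,1])),P.mean(0))
E
```

```text
rings [array([511.5555, -48.1113]), array([ 486.4918, -155.1329])]
axis 76.81924093370499
top 1001 ((511.1299133300781, -46.5372314453125), (24.91860008239746, 16.419736862182617), 84.72711181640625) [511.1831 -46.6681] 0.14847593842708962
line 86.79181551412644 [511.8525 -46.904 ]
```

```bash
python3 -c "
from plant import r
print(r.finish_job())"
```

```text
the job is handed in; nothing more can be done
None
```

The red slot key is seated upright in the yellow-collared lock, which I turned counterclockwise until it hit its stop; the blue-collared lock was left untouched, and the job was handed in at about 13.5 s.

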